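# Deburr the new hole of the jar tray, load it and slide it into its dock

## Task

The middle hole of the steel-topped jar tray has just been drilled and is still sharp: take the blue deburring tool from its stand and, starting at the red mark, run its cone slowly once right round the hole's edge, clockwise seen from above and with steady light contact, until it is back at the mark, then stand the tool back in its stand. Then stand every mill and shaker that is out on the worktop upright in a hole of the tray, and when all are in slide the loaded tray along the worktop into the wooden dock until it is fully home against the back board. Leave the tin and the other things on the worktop alone, and do not tip the tray.

Things in the scene. Friction and masses are not known exactly. Their poses are not given: they have to be found in the camera images.
- tray: Loose jar tray, 0.5 kg, on smooth gliders (friction about 0.35). Wooden base 90 (x) x 228 (y) x 6 mm; above it a steel deck 88 x 206 x 5 mm, top at z = 36 mm, with three round through holes, diameter 58 mm, at x = 0 and y = +66, 0, -66 mm; jars pass through them and stand on the base (z = 6 mm). Origin: centre of the underside. x: from pull bar to rear edge; y left; z up.
- fresh_hole (a point): Centre of the middle hole (diameter 58 mm) at the level of the deck's top; axes as the tray's. Its edge is rough and copper coloured. A red mark, 10 x 3 mm, lies on the deck just outside the edge on its -x side, towards the pull bar. Clockwise from above: from the mark (-x) to +y, +x, -y and back to -x.
- left_hole (a point): Centre of the finished hole at y = +66 mm (diameter 58 mm, pale edge), at the level of the deck's top.
- right_hole (a point): Centre of the finished hole at y = -66 mm (diameter 58 mm, pale edge), at the level of the deck's top.
- tray_handle (a point): Middle of the tray's dark wooden pull bar, at x = -106, y = 0, z = 39 mm in the tray frame. The bar runs 92 mm along y, is 12 mm thick (x) and 14 mm high, underside 32 mm above the worktop, on steel posts at y = +-40 mm. Pinch it from above across its thickness.
- dock: Fixed wooden dock; origin on the worktop where the tray's origin lies when home; x points into it. Cheeks 234 mm apart run from x = -49 mm to the back board (face, the end stop, at x = +46 mm; 150 mm high). Steel lips, underside 10.5 mm up, reach 9 mm in over the tray base's ends. Guides in front flare out to x = -75 mm, 11 mm wider each side. The tray stays on the worktop all the way in.
- tool_stand: Wooden block 68 x 68 x 80 mm, fixed, with one upright hole of diameter 26 mm, 72 mm deep, in the middle of its top. Origin: centre of the underside.
- deburrer: Loose deburring tool, 0.1 kg, upright in the stand, blade down. Origin: centre of the underside of its steel collar (diameter 35, 5 mm thick), which rests on the stand's top. Above it a round blue handle, diameter 25 mm, up to z = 94 mm; below a steel sleeve, diameter 13 mm, to z = -24 mm, and the blade. z: the tool's axis, up.
- blade_tip (a point): Point of the blade: a 90 degree cone, 9 mm high, 18 mm across its upper end, under a thin shank; at rest 60 mm below the tool's origin. To deburr, keep the tool upright, the point inside the hole, 2 to 7 mm from the wall and as many mm below the deck's top, so that the cone's flank bears on the edge.
- blade (a joint): How far the sprung blade is pushed up into the tool, 0 (free) to 0.014 m; the spring gives about 0.5 N at 0 and 0.12 N more per mm, so pressing the tool 4 to 6 mm farther down after first touch gives about 1 N. Pressing much harder pushes the tray aside.
- mill_a: Brown wooden mill, diameter 49 mm, 130 mm tall (a small metal knob is the top 10 mm), 0.16 kg, upright. Origin: centre of the underside. May be absent.
- mill_b: Brown wooden mill just like the other, diameter 49 mm, 130 mm tall. Origin: centre of the underside. May be absent.
- shaker: Glass shaker with a grey domed cap, diameter 44 mm, 90 mm tall, narrowing to 34 mm in its top 16 mm, 0.1 kg, upright. Origin: centre of the underside. May be absent.
- peas: Bystander: green and gold tin, diameter 75 mm, 58 mm tall; leave it alone. Origin: centre of its underside.
Not all that is in view belongs to the job. What is shaped like the mill_a but green is not meant.

How it is judged (in metres and radians):
On the way, in this order (a step that is already met when the one before it is completed fails the run):
1. the cone's flank bears on the edge of the middle hole beside the red mark (robot side) (x of blade_tip in the frame of fresh_hole between -0.0325 and -0.0165 m and y of blade_tip in the frame of fresh_hole between -0.008 and 0.008 m and z of blade_tip in the frame of fresh_hole between -0.011 and -0.0007 m and contact force between deburrer and tray above 0.3 N), for 0.12 s.
2. the cone's flank bears on the edge of the middle hole an eighth of a turn on (x of blade_tip in the frame of fresh_hole between -0.0253 and -0.0093 m and y of blade_tip in the frame of fresh_hole between 0.0093 and 0.0253 m and z of blade_tip in the frame of fresh_hole between -0.011 and -0.0007 m and contact force between deburrer and tray above 0.3 N), for 0.12 s.
3. the cone's flank bears on the edge of the middle hole at the left (x of blade_tip in the frame of fresh_hole between -0.008 and 0.008 m and y of blade_tip in the frame of fresh_hole between 0.0165 and 0.0325 m and z of blade_tip in the frame of fresh_hole between -0.011 and -0.0007 m and contact force between deburrer and tray above 0.3 N), for 0.12 s.
4. the cone's flank bears on the edge of the middle hole three eighths round (x of blade_tip in the frame of fresh_hole between 0.0093 and 0.0253 m and y of blade_tip in the frame of fresh_hole between 0.0093 and 0.0253 m and z of blade_tip in the frame of fresh_hole between -0.011 and -0.0007 m and contact force between deburrer and tray above 0.3 N), for 0.12 s.
5. the cone's flank bears on the edge of the middle hole at the far side (x of blade_tip in the frame of fresh_hole between 0.0165 and 0.0325 m and y of blade_tip in the frame of fresh_hole between -0.008 and 0.008 m and z of blade_tip in the frame of fresh_hole between -0.011 and -0.0007 m and contact force between deburrer and tray above 0.3 N), for 0.12 s.
6. the cone's flank bears on the edge of the middle hole five eighths round (x of blade_tip in the frame of fresh_hole between 0.0093 and 0.0253 m and y of blade_tip in the frame of fresh_hole between -0.0253 and -0.0093 m and z of blade_tip in the frame of fresh_hole between -0.011 and -0.0007 m and contact force between deburrer and tray above 0.3 N), for 0.12 s.
7. the cone's flank bears on the edge of the middle hole at the right (x of blade_tip in the frame of fresh_hole between -0.008 and 0.008 m and y of blade_tip in the frame of fresh_hole between -0.0325 and -0.0165 m and z of blade_tip in the frame of fresh_hole between -0.011 and -0.0007 m and contact force between deburrer and tray above 0.3 N), for 0.12 s.
8. the cone's flank bears on the edge of the middle hole seven eighths round (x of blade_tip in the frame of fresh_hole between -0.0253 and -0.0093 m and y of blade_tip in the frame of fresh_hole between -0.0253 and -0.0093 m and z of blade_tip in the frame of fresh_hole between -0.011 and -0.0007 m and contact force between deburrer and tray above 0.3 N), for 0.12 s.
9. the cone's flank bears on the edge of the middle hole back at the red mark: the circle is closed (all of step 1), for 0.12 s.
10. the tool is back in its stand and every mill and shaker stands in a hole of the tray, the tray still outside the dock (horizontal distance between deburrer and tool_stand below 0.008 m and z of deburrer in the frame of tool_stand between 0.074 and 0.085 m and angle between deburrer's own z axis and vertical below 0.12 rad and (horizontal distance between mill_a and left_hole below 0.012 m or horizontal distance between mill_a and fresh_hole below 0.012 m or horizontal distance between mill_a and right_hole below 0.012 m) and z of mill_a in the frame of tray between 0.001 and 0.012 m and angle between each of mill_a, mill_b, shaker's own z axis and vertical below 0.2 rad and (horizontal distance between mill_b and left_hole below 0.012 m or horizontal distance between mill_b and fresh_hole below 0.012 m or horizontal distance between mill_b and right_hole below 0.012 m) and z of mill_b in the frame of tray between 0.001 and 0.012 m and (horizontal distance between shaker and left_hole below 0.012 m or horizontal distance between shaker and fresh_hole below 0.012 m or horizontal distance between shaker and right_hole below 0.012 m) and z of shaker in the frame of tray between 0.001 and 0.012 m and x of tray in the frame of dock below -0.06 m), for 0.2 s.
At the end, for the whole second after the job is handed in: The tray is flat, within 6 mm of fully home in the dock, 8 mm sideways and 0.06 rad; every mill and shaker present stands on the tray base in a hole (12 mm of its centre, tilt under 0.2 rad); the tool stands upright in its stand (within 8 mm, collar down on it); all at rest (x of tray in the frame of dock above -0.006 m and y of tray in the frame of dock between -0.008 and 0.008 m and angle between the x axis of tray and the x axis of dock, either way round below 0.06 rad and angle between tray's own z axis and vertical below 0.04 rad and height (world z) of tray below 0.006 m and horizontal distance between deburrer and tool_stand below 0.008 m and z of deburrer in the frame of tool_stand between 0.074 and 0.085 m and angle between deburrer's own z axis and vertical below 0.12 rad and (horizontal distance between mill_a and left_hole below 0.012 m or horizontal distance between mill_a and fresh_hole below 0.012 m or horizontal distance between mill_a and right_hole below 0.012 m) and z of mill_a in the frame of tray between 0.001 and 0.012 m and angle between each of mill_a, mill_b, shaker's own z axis and vertical below 0.2 rad and (horizontal distance between mill_b and left_hole below 0.012 m or horizontal distance between mill_b and fresh_hole below 0.012 m or horizontal distance between mill_b and right_hole below 0.012 m) and z of mill_b in the frame of tray between 0.001 and 0.012 m and (horizontal distance between shaker and left_hole below 0.012 m or horizontal distance between shaker and fresh_hole below 0.012 m or horizontal distance between shaker and right_hole below 0.012 m) and z of shaker in the frame of tray between 0.001 and 0.012 m and linear speed of each of mill_a, mill_b, shaker, tray, deburrer below 0.02 m/s); the robot touches nothing.
It fails at once if the tool is pressed on the tray with more than 15 N (contact force between deburrer and tray above 15 N).
It fails at once if the tray is lifted more than 3 cm off the worktop (height (world z) of tray above 0.03 m).
It fails at once if the tray is tipped by more than 0.3 rad (angle between tray's own z axis and vertical above 0.3 rad).
It fails at once if the tin is shifted by more than 4 cm (distance of peas from where it was at the start of the episode above 0.04 m).
Of mill_a, mill_b, shaker only 2 to 3 are there at a start; the rules pass over those that are not, and their reading is None.
At some moment in a run one of tray may be knocked a few centimetres aside while the robot is not near it.
It also fails if it takes over 210 s, if anything falls off the work surface, if the arm or the gripper's body presses on something with over 40 N, if the wrist force passes 120 N, or if a joint passes its speed limit or range.

## Robot

A 6-joint arm with a two-finger parallel gripper is mounted at the origin on a cart in front of the work surface, level with it; the furniture and walls round the work are solid. World frame = base frame: x ahead of the robot, y to its left, z up, the work surface at z = 0. Lengths are in m, angles in degrees, forces in N, time in s.
With the tool pointing down it reaches from about 0.375 to 0.9 m from the base axis. Payload 3.1 kg.
Tool frame: the origin (TCP) lies at the very end of the fingers, on their centre line; the grasp point (between the pads) lies 19 mm behind it; z points along the fingers, y is the line along which they close (so a half turn about z gives the same grasp; the last joint's range is limited). The gripper opens to 85 mm and grips with 20 to 120 N. Pads are 22 mm wide; open, the fingers measure 114 mm over their backs; the gripper's body (76 mm by 85 mm) begins 54 mm behind the grasp point. The pads swing forward as they close: fully open they stand 13 mm farther back than shut.
Start: joints at [52.798, 30.224, 82.088, -0, 67.689, -10.227], TCP at [0.283, 0.557, 0.231] pointing down, gripper open.
Joint ranges: [-176.69, 176.69], [-43.24, 126.21], [12.49, 139.97], [-82, 262], [0, 151.66], [-163.58, 163.58]. Speed limits (degrees/s): [159.86, 159.86, 180, 180, 180, 180].

## Interface

Orientations are given as [roll, pitch, yaw] about the fixed x, y, z axes, in that order (R = Rz(yaw) Ry(pitch) Rx(roll)).
In Python, from plant import env gives the robot as it stands. The module is installed in compiled form; this text tells all that it offers. Calls block until the motion is done:
- env.move_ptp(position, orientation): joint-space move of the TCP to a pose.
- env.line_to(position, ori=None, vel=0.15, contact_N=None): straight line of the TCP; ori=None keeps the orientation; vel is the mean speed in m/s. With contact_N (N) it stops when the force on the tool has changed by that much, and returns True; else False.
- env.movej(angles): joint-space move.
- env.release() and env.grab(grip_force=None): open the fingers fully, or close them until they stop; grip_force is the grip in N (None keeps the last).
- env.dwell(seconds).
- env.solve_ik(position, orientation): joint angles nearest the present ones, or None.
- env.sense(): the state.
- env.camera(name): name is "scene" or "top" or "wrist"; returns a dict with "pixels" (480x640x3 uint8, red, green, blue), "intrinsics" (3x3 intrinsics, pixels), "eye" and "attitude" of the camera in the world. Camera axes: x right, y down, z forward; pixel columns grow to the right and rows downward; lengths in m; the calibration is good to about 2 mm. The wrist camera is an equidistant fisheye: a pixel r from the principal point sees the ray r / f radians off the axis. A picture is of the moment at which its call begins. There is no depth.
A pose or a line that the arm cannot do raises env.IKError and nothing moves.
- env.finish_job(): hands the job in; it is judged then, once.
The state is a dict: "t": time; "qpos": joint angles; "qvel": joint speeds; "joint_efforts": joint torques, N m; "eef_pos": TCP position; "tool_rot": TCP orientation; "wrist_force": force on the tool from outside, world axes, zero at the start; "torque": the same for the moment, N m; "gripper_width": opening from 0.0 (shut) to 1.0 (fully open); "finger_force": force on a finger pad.
Only numpy, scipy, OpenCV 4.12 (cv2) and the standard library are available. Lean on these libraries where they do the work, as an engineer would, in place of code of your own. Each camera call takes 0.05 s, during which the arm holds its last target. There are 200 camera calls.

## Working session

There is one attempt and no reset: what is moved stays moved. The work goes in short steps, each a Python script; the robot and the scene stay as the last script left them, time stands still between calls to the robot, and variables do not carry over. Pictures are saved under pics/ and viewed, at most 14 in all, crops included, and the job is handed in when it is done.

```bash
mkdir -p pics; ls
python3 - <<'E'
from plant import env
import cv2,pickle
s=env.sense();print(s)
for n in("scene","top","wrist"):
    c=env.camera(n);pickle.dump(c,open(f"pics/{n}0.pkl","wb"))
    cv2.imwrite(f"pics/{n}0.png",c["pixels"][:,:,::-1]);print(n,c["intrinsics"],c["eye"],c["attitude"])
E
```

```text
pics
{'t': 0.0, 'qpos': array([ 5.27981286e+01,  3.02811620e+01,  8.21567777e+01, -4.11284026e-04,
        6.76886794e+01, -1.02286201e+01]), 'qvel': array([-0.00955643, -0.0053094 ,  0.14140858, -0.07785993, -0.05099441,
        0.02809324]), 'joint_efforts': array([ 3.77534070e-04, -4.42352128e+01, -1.78022879e+01, -1.24148919e-04,
        8.39122804e-03, -5.46112659e-06]), 'eef_pos': array([0.28303157, 0.55643661, 0.2303079 ]), 'tool_rot': array([-1.79875326e+02, -2.21104301e-02,  1.53026881e+02]), 'wrist_force': array([ 0.4105905 , -1.35095881, -0.17749792]), 'torque': array([0.02727288, 0.00659716, 0.02313557]), 'finger_force': 0.0, 'gripper_width': 0.9969213167076836}
scene [[476.80703449   0.         321.09110735]
 [  0.         476.80703449 242.11457501]
 [  0.           0.           1.        ]] [ 0.10248618 -0.79042614  0.95256218] [-132.8220249    -1.08993913  -27.51811376]
top [[485.10425192   0.         326.7823774 ]
 [  0.         485.10425192 245.81722391]
 [  0.           0.           1.        ]] [3.08395541e-01 8.33694171e-05 1.47938396e+00] [-171.58357373   -0.35142705  -88.43459501]
wrist [[371.64829954   0.         320.93681803]
 [  0.         371.64829954 245.95691255]
 [  0.           0.           1.        ]] [0.22318069 0.58779494 0.37362397] [1.64607870e+02 1.43697409e-01 6.30264867e+01]
```

View pics/top0.png

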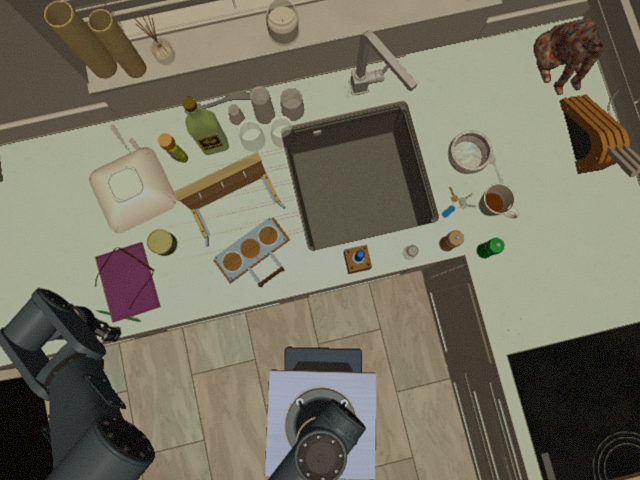

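View pics/scene0.png

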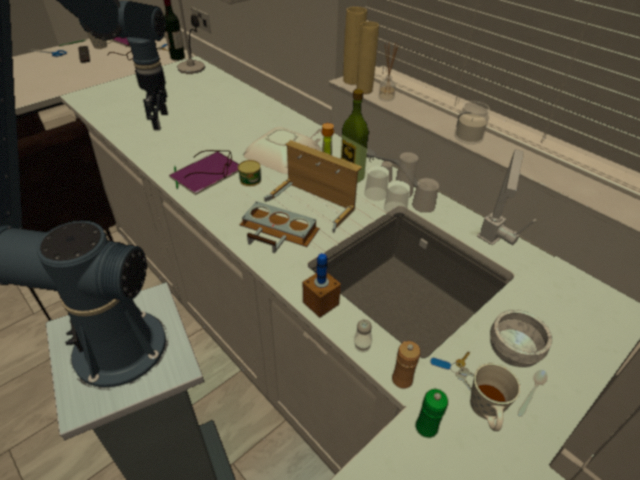

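The top view shows the tray at about (252,250), with copper-brown holes at (232,261), (254,248) and (270,236). The dock is at (230,190), the stand with the blue tool at (358,258), the shaker at (411,251), and the tin (leave alone) at (161,242).

What could be confused:
- **Mills:** the brown mill at (452,240) is wanted. The green mill at (490,246) is a decoy. The orange-capped bottle at (173,148) is also not a mill.
- **Shaker:** the glass shaker at (411,251) is wanted. The tumblers at (236–290,100–130) are not.
- **Tool:** the blue tool in the stand at (358,258) is wanted. The blue key fob at (447,211) is not.

```bash
cat > h.py <<'E'
import numpy as np,cv2,pickle
from scipy.spatial.transform import Rotation as R
def Rm(a): return R.from_euler('xyz',a,degrees=True).as_matrix()
def ray(c,p,fish=False):
    K=np.array(c["intrinsics"]);v=np.array([(p[0]-K[0,2])/K[0,0],(p[1]-K[1,2])/K[1,1],1.])
    if fish:
        r=np.hypot(v[0],v[1]);s=np.sin(r)/max(r,1e-9);v=np.array([v[0]*s,v[1]*s,np.cos(r)])
    return np.array(c["eye"]),Rm(c["attitude"])@v
def onz(c,p,z,fish=False):
    e,d=ray(c,p,fish);return e+d*(z-e[2])/d[2]
def proj(c,P,fish=False):
    K=np.array(c["intrinsics"]);v=Rm(c["attitude"]).T@(np.array(P)-c["eye"])
    if fish:
        r=np.hypot(v[0],v[1]);t=np.arctan2(r,v[2]);u=v[:2]/max(r,1e-9)*t
    else: u=v[:2]/v[2]
    return u*K[0,0]+K[:2,2]
def tri(c1,p1,c2,p2):
    e1,d1=ray(c1,p1);e2,d2=ray(c2,p2)
    s=np.linalg.lstsq(np.c_[d1,-d2],e2-e1,rcond=None)[0]
    a=e1+d1*s[0];b=e2+d2*s[1];return (a+b)/2,np.linalg.norm(a-b)
def blobs(img,lo,hi,amin=15,box=None):
    m=cv2.inRange(cv2.cvtColor(img,cv2.COLOR_RGB2HSV),np.array(lo),np.array(hi))
    if box is not None:
        k=np.zeros_like(m);k[box[1]:box[3],box[0]:box[2]]=255;m&=k
    n,l,s,ce=cv2.connectedComponentsWithStats(m)
    return [(ce[i].round(1),s[i].tolist()) for i in range(1,n) if s[i][4]>=amin]
E
python3 - <<'E'
from h import *
t=pickle.load(open("pics/top0.pkl","rb"));s=pickle.load(open("pics/scene0.pkl","rb"))
for p in [(232,261),(254,248),(270,236)]:print("hole",onz(t,p,.036))
for n,p,q in [("millknob",(452,237),(409,346)),("shk",(411,250),(364,324)),("tool top",(359,255),(322,256)),("green",(490,243),(433,395))]:print(n,tri(t,p,s,q))
print(onz(t,(161,242),.058))
def crop(c,x0,y0,w,h,f):return cv2.resize(c["pixels"][y0:y0+h,x0:x0+w,::-1],(w*f,h*f),interpolation=cv2.INTER_CUBIC)
a=crop(t,150,140,160,150,5);cv2.imwrite("pics/c1.png",cv2.resize(a,(640,600)))
b=np.vstack([crop(t,335,200,200,75,4),crop(s,290,240,200,75,4)]);
cv2.imwrite("pics/c2.png",b[:600])
E
```

```text
hole [0.46824519 0.27914256 0.036     ]
hole [0.50933172 0.21537412 0.036     ]
hole [0.54720022 0.16900185 0.036     ]
millknob (array([ 0.5490911 , -0.36136635,  0.11356499]), np.float64(0.006261134374807226))
shk (array([ 0.51160653, -0.249216  ,  0.08013227]), np.float64(0.0030108069796697568))
tool top (array([ 0.48218253, -0.09199592,  0.17113066]), np.float64(0.005985901937049792))
green (array([ 0.53376439, -0.47215915,  0.10231335]), np.float64(1.2604445114767913e-05))
[0.51643486 0.4878209  0.058     ]
```

View pics/c1.png

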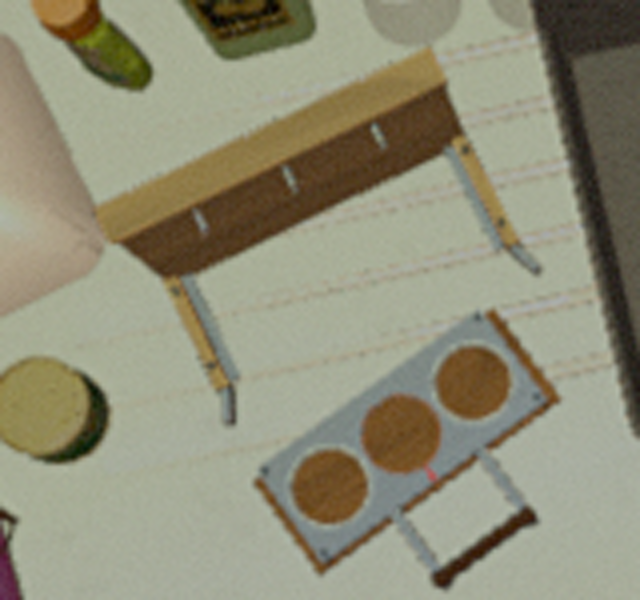

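View pics/c2.png

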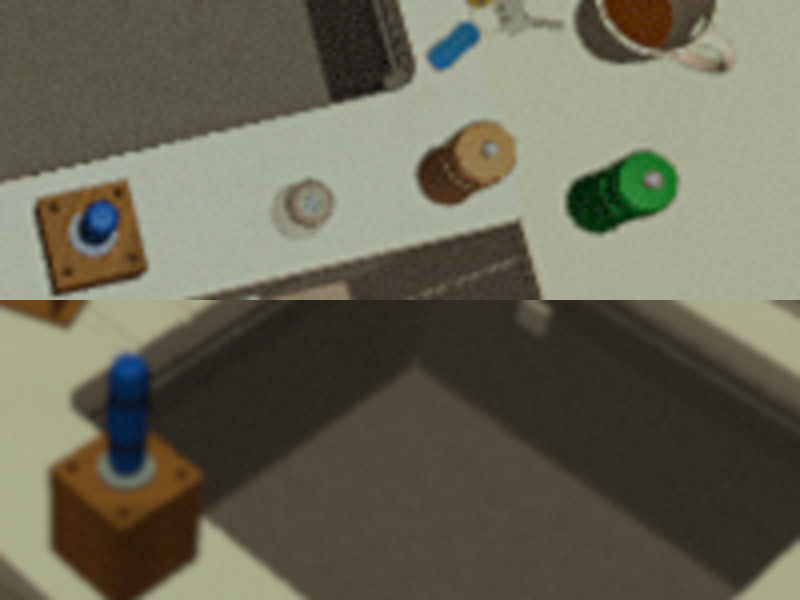

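The crops confirm the choices:
- **c1:** the tray's middle hole has a copper edge and a red mark at (432,474), which is top-image (258,258). The dock board runs from (100,210) to (440,60).
- **c2:** the blue tool, the glass shaker with its grey cap, and the brown mill with its metal knob. The green one is the decoy.

Next I take close wrist views.

Run:
```python
from plant import env
from h import *
def snap(n,k):
    c=env.camera(n);pickle.dump(c,open(f"pics/{k}.pkl","wb"));cv2.imwrite(f"pics/{k}.png",c["pixels"][:,:,::-1]);return c
env.move_ptp([.49,.25,.32],[180,0,90]);env.dwell(.3);a=snap("wrist","w_tray")
env.move_ptp([.48,-.11,.32],[180,0,90]);env.dwell(.3);b=snap("wrist","w_tool");t=snap("top","top1")
print(env.sense()["eef_pos"],env.sense()["t"],b["eye"],b["attitude"])
cv2.imwrite("pics/v1.png",np.vstack([cv2.resize(x["pixels"][:,:,::-1],(400,300)) for x in (a,b)]))
cv2.imwrite("pics/v2.png",np.hstack([cv2.resize(x["pixels"][:,:,::-1],(400,300)) for x in (a,b)]))
```

```text
[ 0.48012628 -0.10954085  0.31998163] 3.6667 [ 0.47977231 -0.04156682  0.4631741 ] [ 1.64587184e+02 -2.71749396e-02  8.34467584e-02]
```

View pics/w_tray.png

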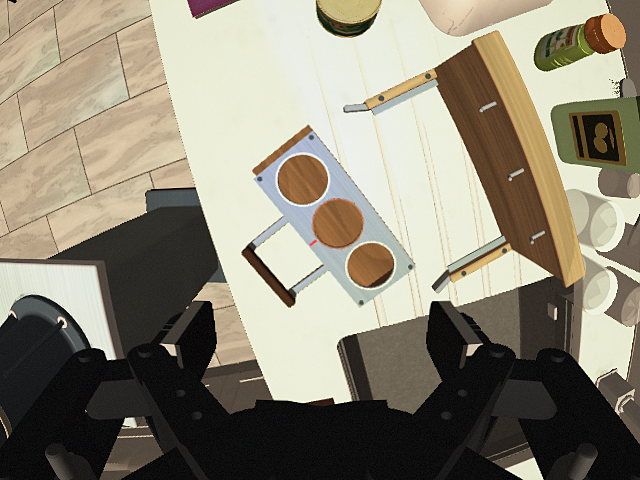

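View pics/w_tool.png

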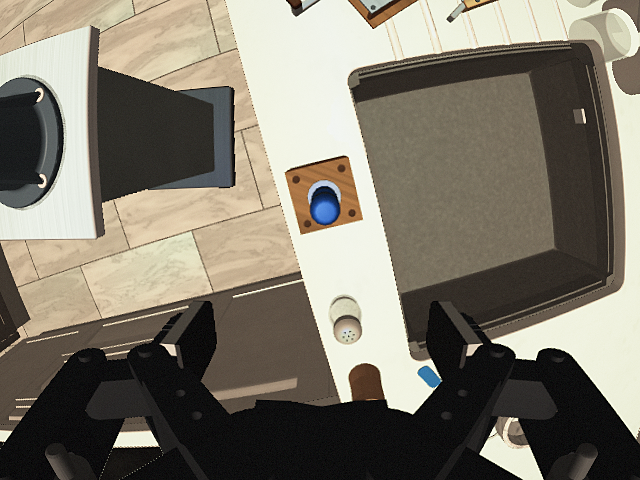

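In the tray view, the holes are at (302,179), (338,223) and (371,265), the red mark is at (313,242) and the pull bar runs (247,250)–(290,300). In the tool view, the stand top's corners are (287,168), (347,156), (361,221) and (301,234), with the tool at (324,205), the shaker at (346,325) and the brown mill at (366,380).

```bash
cat >> h.py <<'E'
def holes(c,box):
    """centres of brown discs (tray holes) on z=.0345 from a wrist view"""
    hsv=cv2.cvtColor(c["pixels"],cv2.COLOR_RGB2HSV);m=cv2.inRange(hsv,(4,70,40),(22,255,220))
    k=np.zeros_like(m);k[box[1]:box[3],box[0]:box[2]]=255;m=cv2.morphologyEx(m&k,cv2.MORPH_OPEN,np.ones((5,5)))
    out=[]
    for q in cv2.findContours(m,cv2.RETR_EXTERNAL,cv2.CHAIN_APPROX_NONE)[0]:
        if cv2.contourArea(q)<500: continue
        P=np.array([onz(c,p[0],.0345,True)[:2] for p in q])
        (x,y),(w,h),a=cv2.fitEllipse((P*1e4).astype(np.float32).reshape(-1,1,2));out.append((np.array([x,y])/1e4,w/10,h/10))
    return [o for o in out if 40<o[1]<65 and 45<o[2]<70]
def tray(c,box=(0,0,640,300)):
    H=holes(c,box);H.sort(key=lambda o:-o[0][1])
    return H
E
python3 - <<'E'
from h import *
a=pickle.load(open("pics/w_tray.pkl","rb"));b=pickle.load(open("pics/w_tool.pkl","rb"));t=pickle.load(open("pics/top1.pkl","rb"))
for o in tray(a):print(o)
print("mark",onz(a,(313,242),.036,True)[:2],"bar",[onz(a,p,.046,True)[:2] for p in((247,250),(290,300))])
st=np.array([onz(b,p,.08,True)[:2] for p in((287,168),(347,156),(361,221),(301,234))]);print("stand",st.mean(0),np.linalg.norm(st-np.roll(st,1,0),axis=1))
for x in blobs(b["pixels"],(100,120,50),(130,255,255)):print("blue",x)
for x in blobs(t["pixels"],(100,120,50),(130,255,255),8):print("topblue",x)
print("tooltop top", onz(t,(359,255),.174))
print("shk cap wrist",onz(b,(347,327),.088,True)[:2],"mill top cam",onz(t,(452,237),.13)[:2],"shk top",onz(t,(411,250),.09)[:2])
# dock: cheek feet, board top corners
for p in [(345,107),(434,285),(436,63),(514,240)]:print("dock px",p,onz(a,p,.02,True)[:2])
E
```

```text
(array([0.87867178, 0.50964204]), 50.41593933105469, 60.286468505859375)
(array([0.46793398, 0.28001411]), 56.170318603515625, 56.5940673828125)
(array([0.50898042, 0.22759185]), 59.64764404296875, 60.3810791015625)
(array([0.54979219, 0.1763583 ]), 55.25938720703125, 56.44886474609375)
mark [0.48003057 0.20551467] bar [array([0.40200444, 0.19832241]), array([0.45168587, 0.13471578])]
stand [ 0.48325521 -0.09242816] [0.07129834 0.0627703  0.06990147 0.06501466]
blue (array([322.9, 191.4]), [312, 189, 24, 9, 54])
blue (array([324.6, 208.8]), [310, 194, 30, 31, 712])
blue (array([428.8, 376.4]), [418, 366, 23, 22, 273])
topblue (array([448. , 211.1]), [443, 206, 12, 11, 65])
topblue (array([359.5, 254.8]), [356, 251, 8, 10, 58])
tooltop top [ 0.47897631 -0.09073112  0.174     ]
shk cap wrist [ 0.5098312  -0.24040399] mill top cam [ 0.54334955 -0.35553972] shk top [ 0.50877468 -0.2468505 ]
dock px (345, 107) [0.51744406 0.36525489]
dock px (434, 285) [0.63885756 0.14296577]
dock px (436, 63) [0.62856173 0.42638672]
dock px (514, 240) [0.75098954 0.20497845]
```

Run:
```python
from plant import env
from h import *
O=[180,0,90]
env.line_to([.483,-.092,.24],O,vel=.15);env.line_to([.483,-.092,.115],vel=.1)
env.grab(40);s=env.sense();print(s["gripper_width"]*85,s["finger_force"],s["eef_pos"])
env.line_to([.483,-.092,.26],vel=.1)
s=env.sense();print(s["gripper_width"]*85,s["finger_force"],s["wrist_force"])
env.move_ptp([.50,.16,.27],O);env.dwell(.4)
a=env.camera("wrist");pickle.dump(a,open("pics/w2.pkl","wb"));cv2.imwrite("pics/w2.png",a["pixels"][:,:,::-1])
t=env.camera("scene");pickle.dump(t,open("pics/s2.pkl","wb"))
for o in holes(a,(0,0,640,330)):print(o)
print(env.sense()["t"])
```

```text
24.06470859788848 39.203470051288605 [ 0.48322292 -0.09207042  0.11526668]
24.063077790244144 39.21092703938484 [-1.08641716  0.50432558 -1.2433461 ]
(array([0.54950557, 0.17653685]), 56.07547607421875, 56.56575317382813)
(array([0.50884448, 0.22827131]), 59.96456298828125, 60.51021118164063)
(array([0.46806147, 0.27987463]), 55.353021240234376, 57.02081298828125)
9.4417
```

View pics/w2.png

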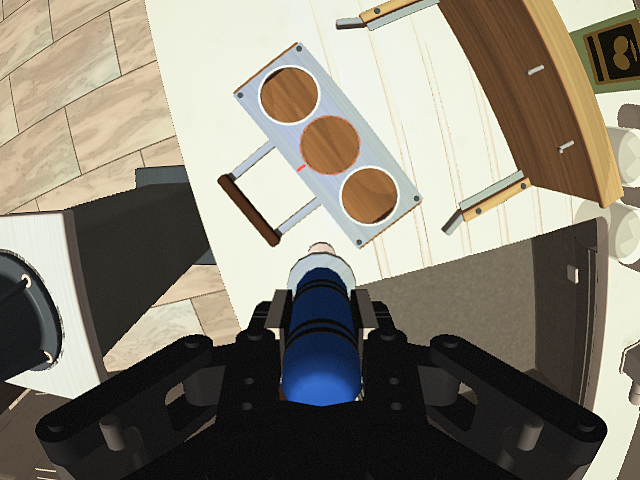

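Run:
```python
from plant import env
from h import *
a=pickle.load(open("pics/w2.pkl","rb"))
print("collar bottom proj",proj(a,[.5,.16,.235],True),"tip proj",proj(a,[.5,.16,.175],True),proj(a,[.5,.16,.184],True))
C=np.array([.5088,.2282]);th=np.radians(38.24)
ex=np.array([np.cos(th),np.sin(th)]);ey=np.array([-ex[1],ex[0]])
def P(al,r=.0245): # al=0 at mark, clockwise
    return C-r*np.cos(al)*ex+r*np.sin(al)*ey
def F(n=12):
    v=[]
    for _ in range(n): v.append(env.sense()["wrist_force"]);env.dwell(.02)
    return np.mean(v,0).round(2)
s=P(0);env.line_to([*s,.16],vel=.15);env.dwell(.3);print(env.sense()["eef_pos"]-[*s,.16],F())
env.line_to([*s,.136],vel=.04);env.dwell(.3);f0=F();print(f0)
env.line_to([*s,.1215],vel=.02);env.dwell(.3);f1=F();print(f1,f1-f0,env.sense()["eef_pos"]-[*s,.1215],env.sense()["t"])
a=env.camera("wrist");pickle.dump(a,open("pics/w3.pkl","wb"));cv2.imwrite("pics/w3.png",a["pixels"][:,:,::-1])
```

```text
collar bottom proj [321.04722818 279.61791884] tip proj [320.98134237 247.8569212 ] [320.98922235 251.65054569]
[ 0.00041208 -0.00016859  0.00062821] [-0.25 -0.01 -1.09]
[ 0.07  0.01 -1.17]
[0.64 0.4  0.33] [0.57 0.39 1.5 ] [1.54823332e-04 2.34547503e-05 6.84058664e-05] 13.5333
```

View pics/w3.png

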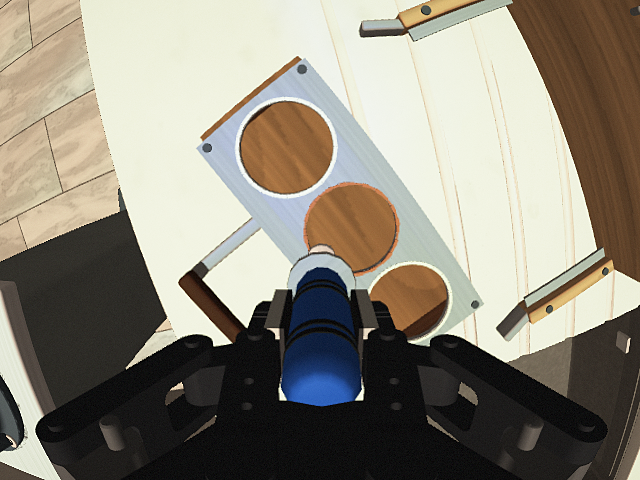

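The cone bears on the edge beside the mark: the force is +1.5 N up and about 0.7 N inward, as expected. Now I run the circle.

Run:
```python
from plant import env
from h import *
for o in holes(pickle.load(open("pics/w3.pkl","rb")),(0,0,640,330)):print(o)
C=np.array([.5088,.2282]);th=np.radians(38.24)
ex=np.array([np.cos(th),np.sin(th)]);ey=np.array([-ex[1],ex[0]])
P=lambda al,r=.0242:C-r*np.cos(al)*ex+r*np.sin(al)*ey
f0=np.array([.07,.01,-1.17])
for i in range(1,74):
    al=np.radians(5*i);env.line_to([*P(al),.1222],vel=.015)
    if i%9==0:
        v=[]
        for _ in range(8): v.append(env.sense()["wrist_force"]);env.dwell(.04)
        f=np.mean(v,0)-f0;print(i*5,"x,y,z",f[:2]@ex,f[:2]@ey,f[2],(env.sense()["eef_pos"]-[*P(al),.1222])*1e3)
print(env.sense()["t"])
a=env.camera("wrist");pickle.dump(a,open("pics/w4.pkl","wb"))
for o in holes(a,(0,0,640,330)):print(o)
```

```text
(array([0.55207837, 0.18037211]), 46.09953308105469, 55.84114990234375)
(array([0.5093832, 0.2310605]), 53.75482177734375, 60.40321044921875)
(array([0.46796758, 0.28013542]), 56.6085205078125, 56.989373779296876)
45 x,y,z 0.5664918941651024 -0.7895434557755073 1.2650324352403957 [-0.09071137  0.02525399 -0.00898842]
90 x,y,z -0.01226271831433784 -0.9430195945778443 0.8136134337014569 [0.15609188 0.060535   0.05624781]
135 x,y,z -0.42007447520654817 -0.24530968224516703 1.234846368670115 [0.07066989 0.01665904 0.0434215 ]
180 x,y,z -1.2195920780984837 0.10748113015238236 0.9807331455999668 [ 0.14173003 -0.01042881  0.05212237]
225 x,y,z -0.3720978963497339 1.2564744800388976 1.2782153947552921 [ 0.03856913  0.03203004 -0.00965933]
270 x,y,z -0.2371598785736858 0.8958989767202006 1.4013903126305234 [-0.16516613 -0.07762712 -0.0582167 ]
315 x,y,z 0.7239191626561959 0.7335862580219563 0.9688279003423659 [-0.07029392 -0.0498626  -0.00626135]
360 x,y,z 1.912785728485429 0.20381712201636848 1.4316611603151563 [-0.06692919  0.0336603  -0.0416344 ]
37.55
(array([0.55226323, 0.18075018]), 45.101953125, 55.10556640625)
(array([0.50981885, 0.23060571]), 54.38209838867188, 60.653228759765625)
(array([0.46797437, 0.28013625]), 56.50602416992187, 57.01047973632812)
```

Contact was steady all the way round and the tray did not move. Next I return the tool and look at the mill and shaker.

Run:
```python
from plant import env
from h import *
O=[180,0,90]
p=env.sense()["eef_pos"];env.line_to([p[0],p[1],.24],vel=.1)
env.move_ptp([.4832,-.0921,.24],O);env.dwell(.2)
print(env.line_to([.4832,-.0921,.125],vel=.07,contact_N=6),env.line_to([.4832,-.0921,.1155],vel=.03,contact_N=6))
print(env.sense()["eef_pos"],env.sense()["wrist_force"])
env.release();env.dwell(.2);env.line_to([.4832,-.0921,.30],vel=.15)
env.move_ptp([.49,-.29,.38],[180,0,90]);env.dwell(.3)
a=env.camera("wrist");pickle.dump(a,open("pics/w5.pkl","wb"));cv2.imwrite("pics/w5.png",a["pixels"][:,:,::-1]);print(a["eye"],env.sense()["t"])
```

```text
False True
[ 0.48317665 -0.09208288  0.11527425] [0.04791805 0.29608307 4.9475895 ]
[ 0.48977692 -0.22101709  0.52294223] 45.8917
```

View pics/w5.png

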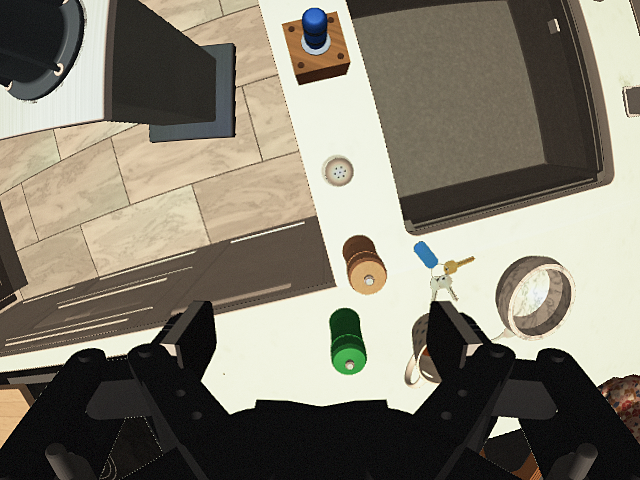

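The tool is back in its stand (collar at (315,44)). The shaker's cap is at (338,171), the brown mill's knob at (369,281), and the green decoy at (348,363).

Run:
```python
from plant import env
from h import *
a=pickle.load(open("pics/w5.pkl","rb"))
for x in blobs(a["pixels"],(4,60,30),(22,255,255),300,(300,220,410,310)):print(x,onz(a,x[0],.12,True))
print("mill",onz(a,(369,281),.128,True)[:2],onz(a,(367,278),.12,True)[:2],"foot top-left",[onz(a,p,0,True)[:2] for p in((344,250),(376,245))])
sh=[onz(a,(338,171),z,True)[:2] for z in(.075,.09)];print("shk",sh)
env.move_ptp([.51,-.245,.25],[180,0,90]);env.dwell(.3)
a=env.camera("wrist");cv2.imwrite("pics/w6.png",a["pixels"][:,:,::-1]);pickle.dump(a,open("pics/w6.pkl","wb"))
```

```text
(array([313.7, 259.3]), [300, 220, 37, 76, 1945]) [ 0.48174728 -0.34757753  0.12      ]
(array([363.4, 264.7]), [342, 235, 45, 60, 1869]) [ 0.53865864 -0.35402982  0.12      ]
mill [ 0.54487795 -0.37102128] [ 0.54348285 -0.37031454] foot top-left [array([ 0.52380458, -0.37092343]), array([ 0.57087805, -0.36323199])]
shk [array([ 0.51027484, -0.25084016]), array([ 0.50958844, -0.24984149])]
```

View pics/w6.png

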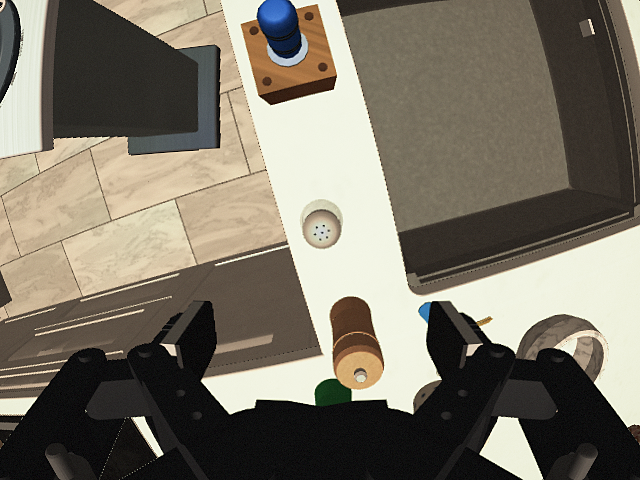

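The shaker's cap holes are at (321,233) and the mill's knob is at (360,375). I grasp the shaker first.

Run:
```python
from plant import env
from h import *
a=pickle.load(open("pics/w6.pkl","rb"))
S=onz(a,(321.3,232.5),.09,True)[:2];M=onz(a,(360,374),.129,True)[:2];M2=onz(a,(358.5,370),.12,True)[:2]
print("S",S,"M",M,M2,env.sense()["eef_pos"])
env.line_to([*S,.16],vel=.15);print(env.line_to([*S,.044],vel=.08,contact_N=8))
env.grab(30);s=env.sense();print(s["gripper_width"]*85,s["finger_force"],s["eef_pos"])
env.line_to([*S,.22],vel=.12)
env.move_ptp([.49,.16,.27],[180,0,128.24]);env.dwell(.3)
a=env.camera("wrist");pickle.dump(a,open("pics/w7.pkl","wb"));cv2.imwrite("pics/w7.png",a["pixels"][:,:,::-1])
for o in holes(a,(0,0,640,330)):print(o)
print(env.sense()["gripper_width"]*85,env.sense()["t"])
```

```text
S [ 0.51114062 -0.25095565] M [ 0.54431726 -0.36652711] [ 0.54392504 -0.36844659] [ 0.51038223 -0.24579755  0.25123769]
False
35.390308230565616 29.727099059382454 [ 0.51132521 -0.25109999  0.04446843]
(array([0.53890112, 0.17693523]), 58.22715454101562, 60.4189697265625)
(array([0.49558613, 0.2267981 ]), 56.3899658203125, 56.533599853515625)
35.56465152246773 53.2333
```

View pics/w7.png

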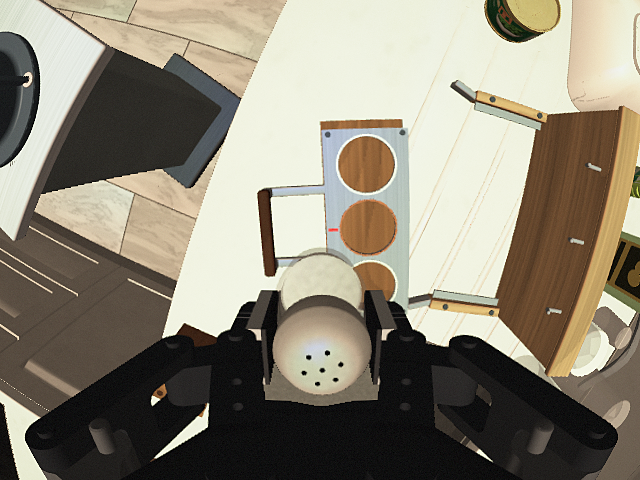

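The tray has been knocked. The left hole is now at (.4956,.2268) and the middle at (.5389,.1769), giving a yaw of about 41°. The pull bar is still at the robot's side. The shaker is held upright, so I place it in the left hole.

Run:
```python
from plant import env
from h import *
L=np.array([.4956,.2268]);O=[180,0,131]
env.line_to([*L,.20],O,vel=.15);env.dwell(.2)
print(env.line_to([*L,.062],vel=.08,contact_N=6),env.line_to([*L,.0505],vel=.03,contact_N=5))
print(env.sense()["eef_pos"],env.sense()["wrist_force"])
env.release();env.dwell(.2);env.line_to([*L,.26],vel=.15)
M=np.array([.5441,-.3675])
env.move_ptp([.5441,-.32,.34],[180,0,90]);env.dwell(.3)
a=env.camera("wrist");pickle.dump(a,open("pics/w8.pkl","wb"));cv2.imwrite("pics/w8.png",a["pixels"][:,:,::-1])
t=env.camera("top");pickle.dump(t,open("pics/top2.pkl","wb"));cv2.imwrite("pics/top2.png",t["pixels"][:,:,::-1])
cv2.imwrite("pics/v8.png",np.vstack([cv2.resize(a["pixels"][100:460,100:580,::-1],(400,300)),cv2.resize(t["pixels"][120:420,20:420,::-1],(400,300))]))
print(env.sense()["t"])
```

```text
False True
[0.49551621 0.22673016 0.05047964] [-0.98784039 -0.77279655  4.88036706]
61.225
```

View pics/v8.png

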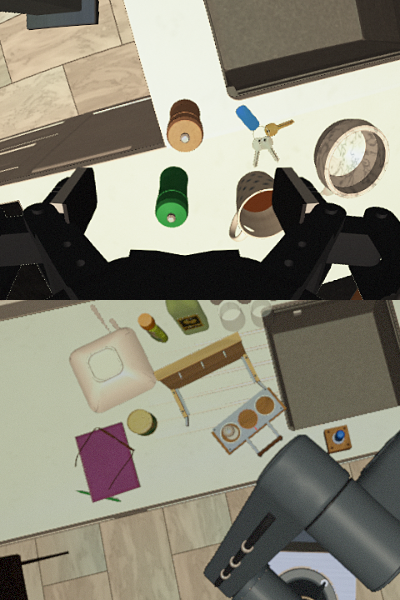

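The shaker stands in the left hole. The arm no longer hides any of the worktop, and there is no second mill. The mill's knob is at (321,267) in the full image.

Run:
```python
from plant import env
from h import *
a=pickle.load(open("pics/w8.pkl","rb"))
M=onz(a,(321.4,266.8),.129,True)[:2];print("M",M)
M=(M+np.array([.5441,-.3685]))/2
env.line_to([*M,.20],vel=.15);print(env.line_to([*M,.068],vel=.08,contact_N=8))
env.grab(40);s=env.sense();print(s["gripper_width"]*85,s["finger_force"],s["eef_pos"])
env.line_to([*M,.26],vel=.12)
env.move_ptp([.53,.08,.30],[180,0,131]);env.dwell(.3)
a=env.camera("wrist");pickle.dump(a,open("pics/w9.pkl","wb"));cv2.imwrite("pics/w9.png",a["pixels"][:,:,::-1])
for o in holes(a,(0,0,640,330)):print(o)
print(env.sense()["gripper_width"]*85,env.sense()["t"])
```

```text
M [ 0.54471614 -0.37105605]
False
47.17477033913582 41.33128361776471 [ 0.54479809 -0.37006171  0.06856002]
(array([0.58243091, 0.12732954]), 56.099725341796876, 56.40993041992188)
(array([0.53938975, 0.17723495]), 59.846923828125, 60.26944580078125)
47.07210138106209 68.3583
```

View pics/w9.png

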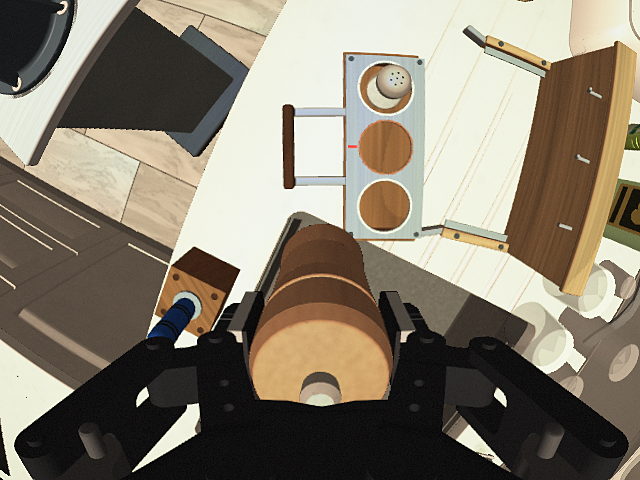

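Run:
```python
from plant import env
from h import *
a=pickle.load(open("pics/w9.pkl","rb"));p=env.sense()["eef_pos"];y=np.radians(131);d=np.array([np.cos(y),np.sin(y),0])
for r in(.0225,.0245,.0265):print("foot front",proj(a,p+[0,0,-.068]+d*r,True))
# detect: dark-brown upper boundary in column 321 
g=cv2.cvtColor(a["pixels"],cv2.COLOR_RGB2HSV)[205:245,321];print(g.tolist())
```

```text
foot front [320.75978028 224.20010108]
foot front [320.75554518 220.82688195]
foot front [320.75130261 217.44111388]
[[40, 9, 245], [38, 8, 245], [40, 9, 246], [41, 8, 245], [38, 8, 244], [38, 8, 245], [37, 9, 245], [38, 8, 244], [40, 9, 245], [41, 8, 245], [39, 10, 245], [40, 9, 245], [43, 9, 247], [30, 11, 251], [20, 50, 200], [16, 66, 116], [25, 51, 114], [27, 47, 125], [20, 51, 129], [11, 164, 95], [12, 146, 98], [13, 138, 102], [13, 145, 100], [13, 148, 98], [13, 148, 100], [12, 141, 101], [12, 146, 98], [11, 143, 98], [12, 143, 100], [12, 143, 100], [12, 145, 100], [12, 141, 101], [12, 140, 100], [11, 146, 96], [12, 136, 90], [12, 140, 89], [10, 133, 92], [13, 150, 85], [12, 143, 89], [10, 149, 84]]
```

Run:
```python
from plant import env
from h import *
y=np.radians(131);d=np.array([np.cos(y),np.sin(y)])
H=np.array([.5824,.1273])+.0016*d
env.line_to([*H,.20],[180,0,131],vel=.12);env.dwell(.2)
print(env.line_to([*H,.095],vel=.08,contact_N=5),env.line_to([*H,.0745],vel=.03,contact_N=5))
s=env.sense();print(s["eef_pos"],s["wrist_force"])
if s["eef_pos"][2]<.083:
    env.release();env.dwell(.2);env.line_to([*H,.24],vel=.15)
    env.move_ptp([.47,.10,.34],[180,0,131]);env.dwell(.4)
a=env.camera("wrist");pickle.dump(a,open("pics/w10.pkl","wb"));cv2.imwrite("pics/w10.png",a["pixels"][:,:,::-1])
for o in holes(a,(0,0,640,330)):print(o)
print(env.sense()["t"])
```

```text
False True
[0.58085349 0.12856136 0.07447117] [ 0.12783168 -0.45594317  3.82793441]
(array([0.53962051, 0.17707625]), 59.417547607421874, 60.456292724609376)
74.8917
```

View pics/w10.png

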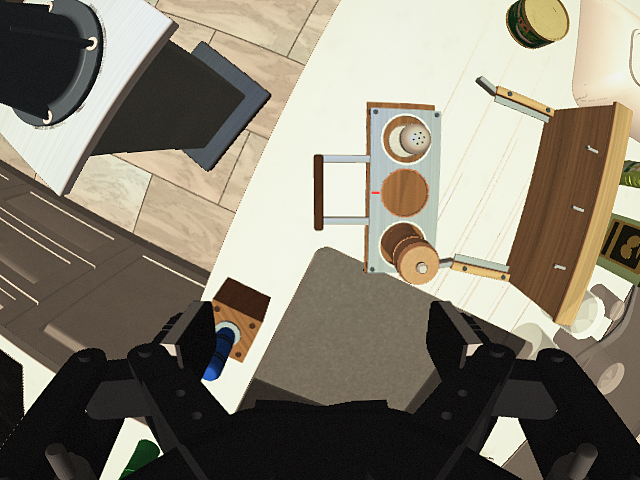

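The mill stands in the right hole and the shaker in the left, and the middle hole is unchanged at (.5396,.1771). Next I measure the dock from above, by numbers only.

Run:
```python
from plant import env
from h import *
a=pickle.load(open("pics/w10.pkl","rb"))
W=dict(w_tray=[(345,107),(434,288)],w10=[(479,80),(441,263)],w9=[(467,30),(422,230)],w7=[(453,84),(410,303)])
def multi(k):
    A=np.zeros((3,3));b=np.zeros(3);rs=[]
    for n,ps in W.items():
        e,d=ray(pickle.load(open(f"pics/{n}.pkl","rb")),ps[k],True);d/=np.linalg.norm(d);M=np.eye(3)-np.outer(d,d);A+=M;b+=M@e;rs.append((M,e))
    x=np.linalg.solve(A,b);return x,[round(np.linalg.norm(M@(x-e))*1e3,1) for M,e in rs]
l,r=multi(0),multi(1);print(l,r,np.linalg.norm((l[0]-r[0])[:2]))
v=(l[0]-r[0])[:2];yaw=np.degrees(np.arctan2(-v[0],v[1]));print("yaw",yaw)
env.move_ptp([.64,.20,.34],[180,0,114]);env.dwell(.4)
c=env.camera("wrist");pickle.dump(c,open("pics/wd.pkl","wb"))
t=pickle.load(open("pics/w_tray.pkl","rb"));H=cv2.cvtColor(t["pixels"],cv2.COLOR_RGB2HSV)
for n,p in dict(face=(490,120),face2=(520,200),top=(510,110),cheek=(400,93),steel=(420,92),wt=(420,150)).items():print(n,H[p[1]-1:p[1]+2,p[0]-1:p[0]+2].mean((0,1)).round())
H=cv2.cvtColor(c["pixels"],cv2.COLOR_RGB2HSV)
for lo,hi in[((4,90,30),(17,255,175)),((17,70,120),(28,255,255))]:
    print(lo,[x for x in blobs(c["pixels"],lo,hi,150)])
```

```text
(array([0.51944018, 0.36646918, 0.00293891]), [np.float64(1.1), np.float64(1.2), np.float64(1.1), np.float64(1.5)]) (array([0.63888669, 0.14017996, 0.02771663]), [np.float64(2.4), np.float64(5.9), np.float64(3.7), np.float64(2.0)]) 0.2558794261364221
yaw 27.827281705101722
face [ 13. 142.  95.]
face2 [ 14. 143.  98.]
top [ 20. 120. 195.]
cheek [ 23. 117. 190.]
steel [ 60.  18. 194.]
wt [ 37.  16. 241.]
(4, 90, 30) [(array([397.4, 136.8]), [305, 0, 113, 274, 5921]), (array([549.9,  59.8]), [538, 38, 35, 40, 623]), (array([261.7, 161.9]), [187, 91, 116, 173, 829]), (array([227.9, 133.9]), [204, 113, 41, 46, 524]), (array([238.3, 186.1]), [216, 163, 46, 47, 1682]), (array([162.8, 213.9]), [148, 181, 30, 66, 537]), (array([257.6, 233.5]), [222, 214, 56, 61, 1208]), (array([137.4, 329.7]), [112, 308, 60, 52, 1571])]
(17, 70, 120) [(array([427.2, 135.4]), [402, 0, 45, 276, 8098]), (array([342.8,  44.2]), [305, 39, 77, 12, 545]), (array([357.5, 237.8]), [321, 232, 78, 13, 544]), (array([241.2, 255. ]), [222, 237, 39, 38, 1007])]
```

```bash
cat > dock.py <<'E'
from h import *
c=pickle.load(open("pics/wd.pkl","rb"))
H=cv2.cvtColor(c["pixels"],cv2.COLOR_RGB2HSV)
m=cv2.inRange(H,(4,90,30),(17,255,175));wood=cv2.inRange(H,(17,70,120),(28,255,255))
pts=[]
for r in range(62,226):
    x=np.flatnonzero(m[r,330:430])
    if len(x)>5: pts.append(onz(c,(330+x[0]-.5,r),0,True)[:2])
pts=np.array(pts,np.float32)
vx,vy,x0,y0=cv2.fitLine(pts,cv2.DIST_HUBER,0,1e-4,1e-4).ravel()
if vy<0:vx,vy=-vx,-vy
n=np.array([vy,-vx]);res=(pts-[x0,y0])@n
print("board yaw",np.degrees(np.arctan2(-vx,vy)),"pt",x0,y0,"res mm",np.abs(res).mean()*1e3,np.percentile(res*1e3,[0,10,90,100]))
for box in((305,36,385,54),(318,229,400,248)):
    q=wood[box[1]:box[3],box[0]:box[2]];yy,xx=np.nonzero(q)
    for z in(.012,.02,.03,.04):
        P=np.array([onz(c,(x+box[0],y+box[1]),z,True)[:2] for x,y in zip(xx,yy)],np.float32)
        ux,uy,_,_=cv2.fitLine(P,cv2.DIST_HUBER,0,1e-4,1e-4).ravel();ce=P.mean(0)
        d=P@np.array([-vx*0+vx,vy]); # along board (dock y)
        e=(P-[x0,y0])@n
        print(z,"lat centre",d.mean(),"lat range",np.percentile(d,[2,98]),"dir",np.degrees(np.arctan(uy/ux)),"x range rel face",np.percentile(e,[1,99]))
E
python3 dock.py
```

```text
board yaw 28.667652 pt 0.70675945 0.26779717 res mm 0.44217923 [-1.09284925 -0.70804562  0.6597655   1.92143214]
0.012 lat centre 0.066081345 lat range [0.06112454 0.07117808] dir 28.977917 x range rel face [-0.09496556  0.00091997]
0.02 lat centre 0.06387193 lat range [0.05899915 0.06888222] dir 28.9779 x range rel face [-0.0948157  -0.00055613]
0.03 lat centre 0.06111016 lat range [0.05634246 0.06601243] dir 28.9779 x range rel face [-0.09462831 -0.00240126]
0.04 lat centre 0.05834839 lat range [0.05368575 0.06314258] dir 28.977922 x range rel face [-0.09444098 -0.00424638]
0.012 lat centre -0.18700078 lat range [-0.19220287 -0.18184696] dir 28.090282 x range rel face [-0.09558457  0.00113979]
0.02 lat centre -0.18491855 lat range [-0.19003244 -0.17985213] dir 28.090286 x range rel face [-0.09542419 -0.00034004]
0.03 lat centre -0.18231577 lat range [-0.18731938 -0.17735861] dir 28.090282 x range rel face [-0.09522375 -0.00218984]
0.04 lat centre -0.17971298 lat range [-0.18460632 -0.17486503] dir 28.09027 x range rel face [-0.09502328 -0.00403961]
```

```bash
cat > geo.py <<'E'
import numpy as np
th=np.radians(28.6);u=np.array([np.cos(th),np.sin(th)]);v=np.array([-u[1],u[0]])
th0=np.radians(28.667);n0=np.array([np.cos(th0),np.sin(th0)]);v0=np.array([-n0[1],n0[0]])
face=n0@[.70676,.26780]
D=(face-.046)*n0-.0606*v0          # dock origin
def hand(x,y,yaw):                  # TCP of pull bar for tray pose in dock frame (yaw world deg)
    a=np.radians(yaw);return D+x*u+y*v-.106*np.array([np.cos(a),np.sin(a)])
E
python3 - <<'E'
from plant import env
from h import *
from geo import *
c=pickle.load(open("pics/wd.pkl","rb"))
for o in holes(c,(0,80,320,300)):print(o)
C=np.array([.5396,.1771]);print("D",D,"tray in dock",(C-D)@u,(C-D)@v,"home handle",hand(0,0,28.6))
yaw=40.9;a=np.radians(yaw);ex=np.array([np.cos(a),np.sin(a)])
Hd=C-.106*ex;print("handle",Hd)
G=Hd-.005*ex;O=[180,0,90+yaw]
for q,o in((Hd,90+yaw),(hand(-.14,0,28.6),118.6),(hand(0,0,28.6),118.6)):
    for z in(.022,.2):print(env.solve_ik([*q,z],[180,0,o]) is not None,end=" ")
env.move_ptp([*G,.25],O);env.line_to([*G,.10],vel=.12)
print(env.line_to([*G,.022],vel=.06,contact_N=5))
env.grab(25);s=env.sense();print(s["gripper_width"]*85,s["finger_force"],s["eef_pos"],s["wrist_force"],s["t"])
env.dwell(.4)
t=env.camera("top");pickle.dump(t,open("pics/top3.pkl","wb"))
E
```

```text
(array([0.53883447, 0.17647688]), 59.592578125, 60.27547607421875)
D [0.64554431 0.28387617] tray in dock -0.14413018241941927 -0.04303297764411012 home handle [0.55247811 0.23313483]
handle [0.45947953 0.10769747]
True True True True True True False
11.34288353770038 29.209007620811462 [0.45657145 0.10452436 0.02221849] [1.72806062 2.36620521 1.42543523] 80.5667
```

Run:
```python
from plant import env
from h import *
from geo import *
yaw0=40.9;a=np.radians(yaw0);p=env.sense()["eef_pos"][:2]
C=p+.106*np.array([np.cos(a),np.sin(a)]);x0,y0=(C-D)@u,(C-D)@v;print(x0,y0)
for k in np.linspace(0,1,9)[1:]:
    yaw=yaw0+(28.6-yaw0)*k
    env.line_to([*hand(x0+(-.145-x0)*k,y0*(1-k),yaw),.022],[180,0,90+yaw],vel=.04)
env.dwell(.3);s=env.sense();print(s["eef_pos"],s["wrist_force"],s["gripper_width"]*85,s["t"])
c=env.camera("wrist");pickle.dump(c,open("pics/we.pkl","wb"));cv2.imwrite("pics/we.png",c["pixels"][:,:,::-1])
t=env.camera("top");pickle.dump(t,open("pics/top4.pkl","wb"))
print("expected C",D-.145*u)
for o in holes(c,(0,0,640,400)):print(o,(o[0]-D)@u,(o[0]-D)@v)
H=cv2.cvtColor(c["pixels"],cv2.COLOR_RGB2HSV)
for x in blobs(c["pixels"],(17,70,120),(28,255,255),150):print(x)
for x in blobs(c["pixels"],(170,120,120),(180,255,255),5)+blobs(c["pixels"],(0,150,150),(4,255,255),5):print("red",x,((onz(c,x[0],.036,True)[:2]-D)@np.c_[u,v]))
```

```text
-0.14842022331233612 -0.044388862389657995
[0.42508622 0.16373627 0.02198739] [1.04922524 0.62162729 4.78890291] 11.441825474486368 84.175
expected C [0.51823678 0.21446585]
(array([0.51492808, 0.21290195]), 48.682455444335936, 58.526092529296875) -0.14865360805226022 0.00021077674296472726
(array([0.48452358, 0.27051406]), 43.57992248535156, 54.28907470703125) -0.147769786892822 0.0653476108076845
(array([620.2, 441.4]), [600, 431, 40, 22, 259])
red (array([486.6, 321.7]), [476, 318, 22, 8, 134]) [-0.18178899 -0.00066343]
```

The tray is lined up with the dock axis to within 1 mm, so I slide it in.

Run:
```python
from plant import env
from h import *
from geo import *
def rel():
    s=env.sense();d=s["eef_pos"][:2]+.106*u-D
    return round(d@u*1e3,1),round(d@v*1e3,1),s["wrist_force"].round(1),round(s["gripper_width"]*85,1),round(s["t"],1)
env.dwell(.2);print(rel())
for x in(-.12,-.10,-.08,-.06,-.045,-.03,-.015,-.006,0.004):
    h=env.line_to([*hand(x,0,28.6),.022],[180,0,118.6],vel=.035,contact_N=12);print(x,h,rel())
    if h:break
```

```text
(np.float64(-145.1), np.float64(0.0), array([ 1.1, -0.5,  6.3]), 11.6, 84.5)
-0.12 True (np.float64(-139.2), np.float64(1.4), array([-0.7,  1.9,  5. ]), 11.1, 84.9)
```

```bash
cat > sl.py <<'E'
from plant import env
from h import *
from geo import *
def rel():
    v_=[]
    for _ in range(5): s=env.sense();v_.append(s["wrist_force"]);env.dwell(.02)
    d=s["eef_pos"][:2]+.106*u-D;f=np.mean(v_,0)
    return [round(float(k),1) for k in(d@u*1e3,d@v*1e3,f[:2]@u,f[:2]@v,f[2],s["gripper_width"]*85,s["t"])]
E
python3 - <<'E'
from sl import *
env.dwell(.2);print(rel())
for x in(-.135,-.13,-.125,-.12,-.11,-.10):
    h=env.line_to([*hand(x,0,28.6),.022],[180,0,118.6],vel=.03,contact_N=25);print(x,h,rel())
    if h:break
c=env.camera("wrist");pickle.dump(c,open("pics/wf.pkl","wb"))
for o in holes(c,(0,0,640,400)):print(o,(o[0]-D)@u,(o[0]-D)@v)
for x in blobs(c["pixels"],(170,120,120),(180,255,255),5):print("red",x,((onz(c,x[0],.036,True)[:2]-D)@np.c_[u,v]))
E
```

```text
[-139.2, 1.4, 1.2, 1.7, 5.2, 11.3, 85.2]
-0.135 False [-138.7, 1.4, -4.4, 1.3, 9.8, 11.1, 85.5]
-0.13 False [-134.5, 1.5, -5.6, 0.2, 10.9, 11.5, 85.9]
-0.125 False [-129.7, 1.5, -6.0, 0.4, 11.1, 11.5, 86.3]
-0.12 False [-124.6, 1.5, -5.6, 0.4, 11.3, 11.5, 86.7]
-0.11 False [-114.3, 1.4, -5.0, 0.7, 10.6, 11.3, 87.3]
-0.1 False [-104.3, 1.3, -5.5, 0.4, 10.8, 11.6, 87.9]
(array([0.54976353, 0.23474519]), 49.4158447265625, 59.55274658203125) -0.10761249684799329 0.002713321315994617
(array([0.51918418, 0.29154192]), 44.65392150878906, 53.529412841796876) -0.10727251027697106 0.06721796582195533
```

Run:
```python
from sl import *
s=env.sense();print(s["eef_pos"],s["tool_rot"],s["torque"],s["qpos"])
for z in(.024,.026,.028):
    env.line_to([*hand(-.10,0,28.6),z],[180,0,118.6],vel=.02);env.dwell(.3);s=env.sense();print(z,rel(),s["eef_pos"][2],s["tool_rot"])
```

```text
[0.46029273 0.18436384 0.02197733] [-1.79500298e+02 -1.44430991e-01  1.18704562e+02] [-0.22778708  0.60137616  0.02363503] [ 8.91238793e+00  4.14405899e+01  1.08590425e+02 -6.56497882e-02
  3.04880902e+01 -1.97360804e+01]
0.024 [-100.2, 0.1, -1.2, 0.7, -3.5, 11.1, 88.5] 0.02355249458132295 [-1.79926192e+02 -2.44273535e-02  1.18609693e+02]
0.026 [-99.7, -0.1, 0.5, 0.5, -5.1, 11.4, 89.2] 0.02601344649688767 [1.79964357e+02 1.13614188e-02 1.18594529e+02]
0.028 [-100.1, -0.0, 0.1, 0.0, -4.8, 11.3, 89.8] 0.027963407825243924 [-1.79989207e+02 -1.23471391e-03  1.18601113e+02]
```

Run:
```python
from sl import *
env.line_to([*hand(-.10,0,28.6),.0255],[180,0,118.6],vel=.02);env.dwell(.3);print(rel())
for x in(-.09,-.08,-.07,-.06,-.05,-.04,-.03,-.02,-.012,-.008,-.005,-.002,0,.002,.004):
    env.line_to([*hand(x,0,28.6),.0255],[180,0,118.6],vel=.03);r=rel();print(x,r)
    if abs(r[2])>15 or abs(r[3])>12:break
c=env.camera("wrist");pickle.dump(c,open("pics/wg.pkl","wb"))
for o in holes(c,(0,0,640,400)):print(o,(o[0]-D)@u,(o[0]-D)@v)
for x in blobs(c["pixels"],(170,120,120),(180,255,255),5):print("red",x,((onz(c,x[0],.036,True)[:2]-D)@np.c_[u,v]))
```

```text
[-100.2, 0.1, -1.6, 0.0, -3.6, 11.6, 90.5]
-0.09 [-88.9, -0.3, 1.3, 0.0, -4.3, 11.6, 91.0]
-0.08 [-79.2, -0.2, 1.2, -0.2, -4.3, 11.4, 91.6]
-0.07 [-69.2, -0.2, 1.2, 0.1, -4.2, 11.0, 92.2]
-0.06 [-59.2, -0.2, 1.4, 0.3, -4.6, 11.5, 92.7]
-0.05 [-49.2, -0.2, 1.0, 0.1, -4.5, 11.3, 93.3]
-0.04 [-39.2, -0.2, 1.2, 0.4, -3.7, 11.5, 93.9]
-0.03 [-29.2, -0.2, 0.7, 0.4, -4.4, 11.6, 94.4]
-0.02 [-19.2, -0.1, 0.8, -0.3, -4.1, 11.6, 95.0]
-0.012 [-11.3, -0.1, 0.8, -0.3, -4.1, 11.3, 95.5]
-0.008 [-7.8, -0.0, -0.0, 0.6, -3.7, 11.4, 95.9]
-0.005 [-4.8, -0.0, -0.3, 0.1, -3.5, 11.1, 96.2]
-0.002 [-1.6, -0.1, -0.0, -0.2, -4.1, 11.3, 96.5]
0 [0.1, -0.0, -0.6, 0.3, -3.3, 11.5, 96.9]
0.002 [0.3, 0.1, -4.8, -1.2, -1.8, 11.4, 97.2]
0.004 [0.2, 0.2, -8.8, -2.3, -0.3, 11.6, 97.5]
(array([0.64423784, 0.28425266]), 53.1578369140625, 58.390130615234376) -0.0009668322952903387 0.0009559517016613022
(array([0.61273589, 0.34103018]), 47.39975280761719, 52.9875244140625) -0.0014460768554600753 0.06588537142026638
```

Run:
```python
from sl import *
env.line_to([*hand(.001,0,28.6),.024],[180,0,118.6],vel=.02);env.dwell(.3);print(rel())
env.release();env.dwell(.3);p=env.sense()["eef_pos"]
env.line_to([p[0],p[1],.25],vel=.1);env.move_ptp([.50,.10,.34],[180,0,118.6]);env.dwell(.5)
c=env.camera("wrist");pickle.dump(c,open("pics/wh.pkl","wb"))
for o in holes(c,(0,0,640,400)):print(o,(o[0]-D)@u,(o[0]-D)@v)
for x in blobs(c["pixels"],(170,120,120),(180,255,255),5):print("red",x,((onz(c,x[0],.036,True)[:2]-D)@np.c_[u,v]))
t=env.camera("top");pickle.dump(t,open("pics/top5.pkl","wb"))
print([x for x in blobs(t["pixels"],(100,120,50),(130,255,255),8)])
# expected vs seen: mill knob (z~.135) in right hole, shaker cap (z .094) in left hole
for n,y,z in(("mill",-.066,.131),("shk",.066,.094)):print(n,proj(c,[*(D+y*v),z],True))
H=cv2.cvtColor(c["pixels"],cv2.COLOR_RGB2HSV);q=proj(c,[*(D-.066*v),.126],True).astype(int)
for x in blobs(c["pixels"],(8,60,150),(20,200,255),150,(q[0]-40,q[1]-40,q[0]+40,q[1]+40)):print("millTop",x,(onz(c,x[0],.126,True)[:2]-D)@np.c_[u,v])
print(env.sense()["t"])
```

```text
[-0.0, 0.1, -5.8, -1.3, -0.4, 11.6, 98.3]
(array([0.64447598, 0.28281934]), 55.57612915039063, 60.14700927734375) -0.0014438751259913086 -0.0004164765914722946
[(array([448.2, 211. ]), [443, 206, 12, 11, 65]), (array([359.6, 254.7]), [356, 251, 8, 10, 56])]
mill [524.87223417 196.23779034]
shk [512.42607981  77.65250586]
millTop (array([519.5, 193.1]), [501, 173, 37, 41, 1009]) [-0.00428532 -0.06355156]
103.0333
```

```bash
python3 -c "
from plant import env
print(env.finish_job())"
```

```text
the job is handed in; nothing more can be done
None
```

The job is handed in, with no verdict returned: the hole was deburred once round, the tool is back in its stand, and the shaker and the one brown mill present are in the tray, which my measurements put about 1 mm from fully home in the dock.

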